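# Strip a ram-head stack into the parts dishes

## Task

Take the stacked ram-head parts apart from the top down, one after another, lifting each straight out of the one below: set the blue eye plug in the middle of the blue dish, then the brass gland in the yellow dish, then the red sleeve in the red dish, and last the green flange in the long green tray with its ears along the tray's length. Each must end standing upright in the middle of its dish or tray, as it stood in the stack, and let go. Leave the little steel mandrel with the thin pin standing where it is.

Things in the scene. Friction and masses are not known exactly. Their poses are not given: they have to be found in the camera images.
- plug: Loose blue eye plug, top of the stack. Steel spigot 20 mm across from z = 0 to 8 mm, blue round body 28 mm across from 8 to 39 mm (grasp here), then an upright ring 27 mm wide along y, 7 mm thick, up to z = 65 mm. Origin: centre of the spigot's underside, z up. The spigot sits 8 mm deep, 1 mm play all round, in the gland; the body rests on the gland's top. 0.17 kg.
- gland: Loose brass gland, second from the top. Spigot 30 mm across from z = 0 to 8 mm, round body 38 mm across from 8 to 40 mm (grasp here), bore 22 mm across and 10 mm deep in its top. Origin: centre of the spigot's underside, z up. The spigot sits 8 mm deep, 1 mm play all round, in the sleeve. 0.28 kg.
- sleeve: Loose red sleeve, third from the top. Steel spigot 42 mm across from z = 0 to 8 mm, round body 54 mm across from 8 to 40 mm (grasp here), bore 32 mm across and 10 mm deep in its top. Origin: centre of the spigot's underside, z up. The spigot sits 8 mm deep, 1 mm play all round, in the flange. 0.42 kg.
- flange: Loose green two-ear flange, bottom of the stack. Round hub 64 mm across, 40 mm high (grasp it across x), bore 44 mm across and 10 mm deep in its top; two round-ended ears, 34 mm wide and 8 mm thick, at its foot reach 61 mm from the axis along +y and -y. Origin: centre of the flat underside, z up. 0.65 kg.
- stand: Fixed bare aluminium round plate, 128 mm across, 10 mm high, under the stack; the upright stack (flange, sleeve, gland, plug, upwards) starts centred on it, its top 171 mm above the bench. Origin: centre of its underside, z up.
- dish_blue: Blue round parts dish fixed to the bench, 100 mm across, lip 4 mm thick and 10 mm high, flat floor 5 mm above its underside (inner diameter 92 mm). Origin: centre of its underside, on the bench top; z up.
- dish_yellow: Yellow round parts dish fixed to the bench, 100 mm across, lip 4 mm thick and 10 mm high, flat floor 5 mm above its underside (inner diameter 92 mm). Origin: centre of its underside, on the bench top; z up.
- dish_red: Red round parts dish fixed to the bench, 100 mm across, lip 4 mm thick and 10 mm high, flat floor 5 mm above its underside (inner diameter 92 mm). Origin: centre of its underside, on the bench top; z up.
- tray_green: Green rectangular tray fixed to the bench, 100 mm along its x and 150 mm along its y, lip 4 mm thick and 10 mm high, flat floor 5 mm above its underside. Origin: centre of its underside, on the bench top; z up.
- mandrel: Bystander to be left alone: loose small bare-steel mandrel standing on the bench among the dishes, block 32 mm across and 35 mm high with a thin pin 10 mm across rising to 68 mm. Origin: centre of its underside, z up. Other bystanders (nut, bolt, hand tools) lie lower than 60 mm; equipment stands along the far edge and sides.
Not all that is in view belongs to the job. Several things look just like the dish_yellow: the one meant starts farthest from the robot's base.

How it is judged:
On the way, in this order (a step that is already met when the one before it is completed fails the run):
1. the blue eye plug stands released in the middle of the blue dish (horizontal distance between plug and dish_blue below 0.015 m and z of plug in the frame of dish_blue between 0.002 and 0.008 m and angle between plug's own z axis and vertical below 0.1 rad and linear speed of plug below 0.03 m/s and contact force between the fingers and plug below 0.2 N), for 0.2 s.
2. the brass gland stands released in the middle of the yellow dish (horizontal distance between gland and dish_yellow below 0.015 m and z of gland in the frame of dish_yellow between 0.002 and 0.008 m and angle between gland's own z axis and vertical below 0.1 rad and linear speed of gland below 0.03 m/s and contact force between the fingers and gland below 0.2 N), for 0.2 s.
3. the red sleeve stands released in the middle of the red dish (horizontal distance between sleeve and dish_red below 0.015 m and z of sleeve in the frame of dish_red between 0.002 and 0.008 m and angle between sleeve's own z axis and vertical below 0.1 rad and linear speed of sleeve below 0.03 m/s and contact force between the fingers and sleeve below 0.2 N), for 0.2 s.
4. the green flange stands released in the middle of the green tray (horizontal distance between flange and tray_green below 0.015 m and z of flange in the frame of tray_green between 0.002 and 0.008 m and angle between flange's own z axis and vertical below 0.1 rad and linear speed of flange below 0.03 m/s and contact force between the fingers and flange below 0.2 N and angle between the y axis of flange and the y axis of tray_green, either way round below 0.2 rad), for 0.2 s.
At the end, for the whole second after the job is handed in: Plug in blue dish, gland in yellow, sleeve in red, flange in green tray: each within 15 mm of centre, on the floor, upright within 0.1 rad, released, at rest; the ears within 0.2 rad of the tray's length. The mandrel upright (0.2 rad), within 30 mm of its start (all of step 1 and all of step 2 and all of step 3 and all of step 4 and distance of mandrel from where it was at the start of the episode below 0.03 m and angle between mandrel's own z axis and vertical below 0.2 rad); the robot touches nothing.
It fails at once if the mandrel is pushed more than 30 mm or tipped over (distance of mandrel from where it was at the start of the episode above 0.03 m or angle between mandrel's own z axis and vertical above 0.4 rad).
It also fails if it takes over 122 s, if anything falls off the work surface, if the arm or the gripper's body presses on something with over 40 N, if the wrist force passes 120 N, or if a joint passes its speed limit or range.

## Robot

A 6-joint arm with a two-finger parallel gripper is mounted at the origin on the work surface. World frame = base frame: x ahead of the robot, y to its left, z up, the work surface at z = 0. Lengths are in m, angles in rad, forces in N, time in s.
With the tool pointing down it reaches from about 0.325 to 0.85 m from the base axis. Payload 15.5 kg.
Tool frame: the origin (TCP) lies at the very end of the fingers, on their centre line; the grasp point (between the pads) lies 19 mm behind it; z points along the fingers, y is the line along which they close (so a half turn about z gives the same grasp; the last joint's range is limited). The gripper opens to 91 mm and grips with 3 to 60 N. Pads are 32 mm wide; open, the fingers measure 118 mm over their backs; the gripper's body (76 mm by 178 mm) begins 60 mm behind the grasp point.
Start: joints at [-1.224, 0.494, 1.345, -0, 1.302, -0.096], TCP at [0.268, -0.565, 0.181] pointing down, gripper open.
Joint ranges: [-2.91, 2.91], [-0.82, 2.16], [0.22, 2.67], [-1.22, 4.37], [0.12, 2.79], [-3.08, 3.08]. Speed limits (rad/s): [1.89, 1.89, 2.57, 3.01, 3.01, 3.01].

## Interface

Orientations are given as a rotation vector (axis times angle).
In Python, from rig import manip, optics, nets gives the robot as it stands.
- The arm moves only by the shell command python3 -m inch 'ROWS' [FORCE]. ROWS is JSON, a list that holds one entry, the list of rows, each a list of 5 numbers: the shift along the tool's x, y, z in m, then the turn about the tool's z in degrees, then the finger opening in m, from 0 to 0.0912. A call has 1 to 10 rows; each row shifts and turns the commanded pose from where the row before left it, along the tool's axes as they then stand; what a row does not reach is not made up. A row lasts 1/12 s, in which the tool goes at most 41.7 mm and 7.16 degrees, less where a joint would pass 70% of its speed; a pose out of reach is approached as far as the arm can. A call with a gripper value outside its range is refused whole. The fingers move at their own pace and stop on an object; FORCE is the grip in N (left out, the last holds). Time passes only in rows, so rows that do not move let the fingers close. It gives the time, the measured TCP pose, the force, the opening and the grip force at its end, in the units of the state.
- manip.state(): the state, without advancing time (a new reading comes with each control period).
- optics.grab_frame(name): name is "scene" or "top" or "wrist"; returns a dict with "color" (384x512x3 uint8, red, green, blue), "z_map" (384x512 float32, m along the optical axis (not along the pixel's ray), 0 where there is no reading), "fovy" (degrees; the focal length in pixels is half the picture's height over the tangent of half this angle, whatever the lens; pixels are square), "cx", "cy" (the principal point, pixels), "R" (3x3) and "t" (3): a world point X has camera coordinates R X + t; the wrist camera has in their place "tool_from_camera" (4x4, takes a point from camera to tool coordinates, whose origin is the TCP and whose axes are the flange's). Camera axes: x right, y down, z forward; pixel columns grow to the right and rows downward; lengths in m; the calibration is good to about 2 mm. The wrist camera is an equidistant fisheye: a pixel r from the principal point sees the ray r / f radians off the axis. A picture is of the moment at which its call begins: read the wrist's pose just before it.
- manip.finish_job(): hands the job in; it is judged then, once.
Trained networks look in a picture, given as the dict that the camera call returned (one of the last four; its "shot" number tells which), for a name from the list of things; names that differ only in an ending like _2 or _b are one class to them, and where a whole thing is asked for, a point or a joint stands for the part that bears it (a point fixed in the world has none). Each returns a list of dicts, best first, with "confidence" (0 to 1); they miss things now and then, are a little off and sometimes report something else, mostly with a low value. They report only what shows in the picture. A call takes as long as a camera call. They do not tell look-alikes from the thing itself.
- nets.spot_in(picture, thing): "location" ([column, row] in pixels, amid what is visible of it).
- nets.tip_of(picture, thing): "location" ([column, row] in pixels: a listed point, or the origin of a listed thing).
The state is a dict: "clock": time; "qpos": joint angles; "qvel": joint speeds; "effort": joint torques, N m; "position": TCP position; "tcp_rot": TCP orientation; "wrist_force": force on the tool from outside, world axes, zero at the start; "wrist_torque": the same for the moment, N m; "grip_width": finger opening in m; "grasp_force": force on a finger pad.
Only numpy, scipy, OpenCV 4.12 (cv2) and the standard library are available. Lean on these libraries where they do the work, as an engineer would, in place of code of your own. Each camera call takes 0.05 s, during which the arm holds its last target. There are 200 camera calls.

## Working session

There is one attempt and no reset: what is moved stays moved. The work goes in short steps, Python scripts to look and compute and a shell command to move; the robot and the scene stay as the last step left them, time stands still between calls to the robot, and variables do not carry over. Pictures are saved under pics/ and viewed, at most 15 in all, crops included, and the job is handed in when it is done.

```bash
ls; mkdir -p pics; cat > h.py <<'E'
import numpy as np, cv2
from rig import manip, optics, nets
def world(p,u,v,z=None):
    """pixel -> world; by depth, or on the plane z"""
    f=p["color"].shape[0]/2/np.tan(np.radians(p["fovy"])/2)
    d=np.array([(u-p["cx"])/f,(v-p["cy"])/f,1.])
    R=np.array(p["R"]);t=np.array(p["t"])
    if z is None:
        d=d*p["z_map"][int(round(v)),int(round(u))]; return R.T@(d-t)
    o=-R.T@t; w=R.T@d; return o+w*(z-o[2])/w[2]
def save(p,n): cv2.imwrite(n,p["color"][:,:,::-1])
E
python3 - <<'E'
from h import *
for c in ("scene","top"):
    p=optics.grab_frame(c); save(p,f"pics/{c}0.png")
    for n in "plug gland sleeve flange stand dish_blue dish_yellow dish_red tray_green mandrel".split():
        for r in nets.tip_of(p,n)[:4]:
            u,v=r["location"]; z=0.17-.065 if n=="plug" else 0
            zz={"plug":.106,"gland":.074,"sleeve":.042,"flange":.01}.get(n,0)
            print(c,n,round(r["confidence"],2),np.round([u,v]),world(p,u,v,zz).round(3))
s=manip.state();print(s["position"],s["tcp_rot"])
E
```

```text
pics
scene plug 0.92 [132. 261.] [ 0.467 -0.285  0.106]
scene gland 0.59 [137. 275.] [ 0.469 -0.285  0.074]
scene sleeve 0.64 [139. 288.] [ 0.47  -0.288  0.042]
scene sleeve 0.34 [133. 261.] [ 0.4   -0.261  0.042]
scene flange 0.76 [142. 300.] [ 0.47  -0.288  0.01 ]
scene stand 0.79 [143. 301.] [ 0.464 -0.285  0.   ]
scene dish_blue 0.77 [263. 318.] [ 0.651 -0.156  0.   ]
scene dish_yellow 0.75 [ 98. 242.] [ 0.243 -0.268  0.   ]
scene dish_yellow 0.71 [256. 234.] [ 0.48  -0.001  0.   ]
scene dish_yellow 0.69 [175. 231.] [ 0.338 -0.124  0.   ]
scene dish_red 0.7 [329. 183.] [0.474 0.293 0.   ]
scene tray_green 0.97 [365. 236.] [0.662 0.166 0.   ]
scene tray_green 0.39 [140. 300.] [ 0.457 -0.287  0.   ]
scene mandrel 0.85 [282. 257.] [ 0.573 -0.017  0.   ]
scene mandrel 0.66 [257. 228.] [0.467 0.015 0.   ]
scene mandrel 0.63 [137. 288.] [ 0.426 -0.276  0.   ]
scene mandrel 0.33 [332. 182.] [0.477 0.301 0.   ]
top plug 0.64 [371. 184.] [ 0.465 -0.287  0.106]
top gland 0.43 [368. 186.] [ 0.463 -0.287  0.074]
top sleeve 0.64 [364. 185.] [ 0.469 -0.285  0.042]
top flange 0.5 [358. 186.] [ 0.467 -0.277  0.01 ]
top stand 0.83 [361. 188.] [ 0.463 -0.289  0.   ]
top dish_blue 0.75 [312. 124.] [ 0.652 -0.145  0.   ]
top dish_yellow 0.98 [306. 234.] [ 0.328 -0.125  0.   ]
top dish_yellow 0.83 [252. 183.] [0.475 0.033 0.   ]
top dish_yellow 0.82 [353. 267.] [ 0.231 -0.263  0.   ]
top dish_yellow 0.8 [223. 236.] [0.32  0.118 0.   ]
top dish_red 0.6 [168. 181.] [0.48  0.282 0.   ]
top tray_green 0.78 [208. 121.] [0.662 0.166 0.   ]
top mandrel 0.44 [270. 154.] [ 0.562 -0.02   0.   ]
[ 0.26778046 -0.56473603  0.18061697] [-3.06490281e+00 -6.89862433e-01  2.71187720e-05]
```

View pics/top0.png

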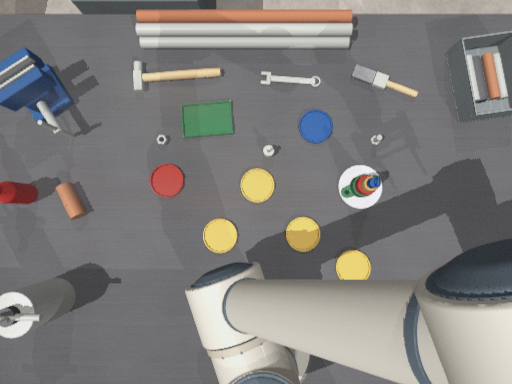

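View pics/scene0.png

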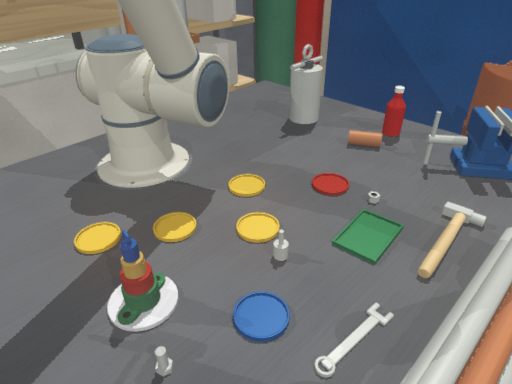

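Top picture: the yellow dishes are at (257,186), (220,236), (303,234) and (353,267). The first one, at about 0.475 m from the base, is the farthest (the others are at 0.34–0.36 m). The blue dish is at (316,126), red at (167,181), tray at (208,119), mandrel at (269,150) and the stack at (360,187). Next I'll measure the centres by colour and crop the chosen dish to confirm.

```bash
python3 - <<'E'
from h import *
near={"top":{"blue":(316,126),"red":(167,181),"yellow":(257,186),"y2":(220,236),"y3":(303,234),"y4":(353,267),"tray":(208,119)},
"scene":{"blue":(262,316),"red":(330,184),"yellow":(258,227),"y2":(247,185),"y3":(175,227),"y4":(98,237),"tray":(368,236)}}
H={"blue":(105,125),"red":(172,180),"tray":(55,85)}
for c in near:
    p=optics.grab_frame(c); hsv=cv2.cvtColor(p["color"],cv2.COLOR_RGB2HSV)
    for n,(u,v) in near[c].items():
        lo,hi=H.get(n,(18,32)); m=((hsv[...,0]>=lo)&(hsv[...,0]<=hi)&(hsv[...,1]>120)&(hsv[...,2]>40))
        if n=="red": m|=(hsv[...,0]<6)&(hsv[...,1]>120)&(hsv[...,2]>40)
        _,l=cv2.connectedComponents(m.astype(np.uint8))
        k=np.bincount(l[v-12:v+13,u-12:u+13].ravel(),minlength=2); k[0]=0
        vv,uu=np.nonzero(l==k.argmax())
        W=np.array([world(p,a,b,.008)[:2] for a,b in zip(uu,vv)]).astype(np.float32)
        r=cv2.minAreaRect(W)
        (ce,rad)=cv2.minEnclosingCircle(W)
        print(c,n,len(uu),np.round(r[0],3),np.round(r[1],3),round(r[2],1),np.round(ce,3),round(rad,3))
    if c=="top": cv2.imwrite("pics/ctop.png",cv2.resize(p["color"][100:290,150:400,::-1],None,fx=3,fy=3))
E
```

```text
top blue 875 [ 0.646 -0.154] [0.096 0.098] 0.2 [ 0.647 -0.154] 0.05
top red 889 [0.482 0.286] [0.095 0.098] 0.4 [0.482 0.286] 0.05
top yellow 439 [0.469 0.018] [0.094 0.094] 0.4 [0.469 0.017] 0.049
top y2 661 [0.322 0.125] [0.099 0.094] 0.7 [0.322 0.124] 0.05
top y3 909 [ 0.327 -0.116] [0.098 0.096] 0.1 [ 0.328 -0.116] 0.05
top y4 852 [ 0.242 -0.261] [0.08  0.098] 0.6 [ 0.235 -0.261] 0.05
top tray 196607 [0.464 0.036] [1.559 1.141] 89.9 [0.505 0.036] 0.942
scene blue 2215 [ 0.648 -0.157] [0.099 0.103] 44.2 [ 0.647 -0.157] 0.053
scene red 667 [0.483 0.282] [0.1   0.106] 43.2 [0.481 0.281] 0.056
scene yellow 1048 [0.47  0.014] [0.099 0.109] 31.6 [0.471 0.015] 0.055
scene y2 668 [0.322 0.121] [0.098 0.111] 43.7 [0.322 0.121] 0.056
scene y3 1027 [ 0.329 -0.119] [0.101 0.107] 43.9 [ 0.33  -0.118] 0.056
scene y4 1134 [ 0.236 -0.263] [0.099 0.11 ] 67.1 [ 0.236 -0.263] 0.056
scene tray 1147 [0.667 0.177] [0.099 0.135] 4.7 [0.666 0.181] 0.077
```

View pics/ctop.png

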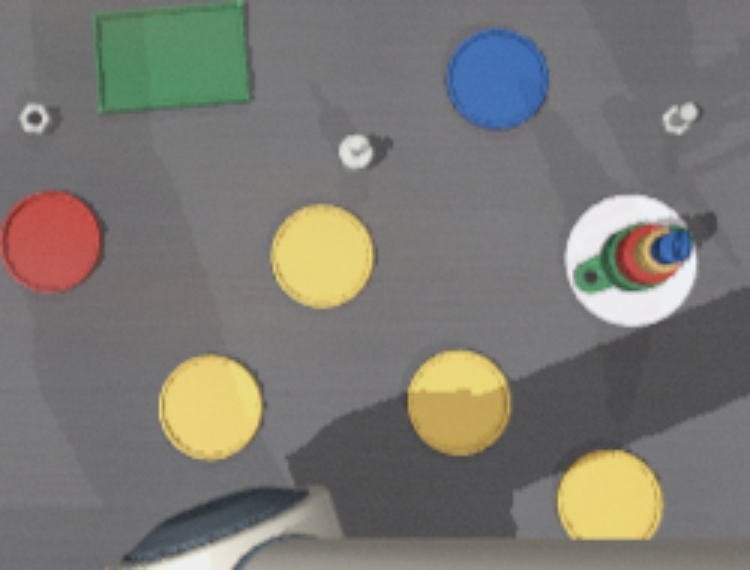

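The crop shows the four yellow look-alikes at (322,256), (211,407), (459,402) and (609,500). The one at (322,256), world (0.470, 0.016), is farthest from the base, so it is the one meant. Flange ear is at (590,277), so its yaw is about 20°. Now I'll raise the tool and turn it to yaw 90 (tool x along +y, tool y along +x), then go above the stack.

```bash
python3 -m inch '[[[0,0,-0.006,-6.46,0.0912],[0,0,-0.006,-6.46,0.0912],[0,0,-0.006,-6.46,0.0912],[0,0,-0.006,-6.46,0.0912],[0,0,-0.006,-6.46,0.0912],[0,0,-0.006,-6.46,0.0912],[0,0,-0.006,-6.46,0.0912],[0,0,-0.006,-6.46,0.0912],[0,0,-0.006,-6.46,0.0912],[0,0,-0.006,-6.46,0.0912]]]' 25
python3 -m inch '[[[0.028,0.02,0,0,0.0912],[0.028,0.02,0,0,0.0912],[0.028,0.02,0,0,0.0912],[0.028,0.02,0,0,0.0912],[0.028,0.02,0,0,0.0912],[0.028,0.02,0,0,0.0912],[0.028,0.02,0,0,0.0912],[0.028,0.02,0,0,0.0912],[0.028,0.02,0,0,0.0912],[0.028,0.018,0,0,0.0912]]]'
python3 -m inch '[[[0,0,0,0,0.0912],[0,0,0,0,0.0912]]]'
cat >> h.py <<'E'
from scipy.spatial.transform import Rotation as Ro
def wworld(p,s,u,v,z=None):
    """wrist fisheye pixel -> world on plane z, or by depth"""
    f=p["color"].shape[0]/2/np.tan(np.radians(p["fovy"])/2)
    d=np.array([u-p["cx"],v-p["cy"]]); r=np.hypot(*d); th=r/f
    ray=np.r_[d/max(r,1e-9)*np.sin(th),np.cos(th)]
    T=np.array(p["tool_from_camera"]); Rt=Ro.from_rotvec(s["tcp_rot"]).as_matrix()
    o=Rt@T[:3,3]+s["position"]; w=Rt@T[:3,:3]@ray
    if z is None: return o+w/ray[2]*p["z_map"][int(round(v)),int(round(u))]
    return o+w*(z-o[2])/w[2]
E
python3 - <<'E'
from h import *
s=manip.state(); p=optics.grab_frame("wrist"); save(p,"pics/w0.png")
print(np.round(s["position"],4),Ro.from_rotvec(s["tcp_rot"]).as_matrix().round(3).tolist(),s["clock"])
for n,z in zip("plug gland sleeve flange stand dish_blue".split(),(.106,.074,.042,.01,0,0)):
    for r in nets.tip_of(p,n)[:2]: print(n,round(r["confidence"],2),np.round(r["location"]),wworld(p,s,*r["location"],z).round(4))
q=optics.grab_frame("top")
for n,z in zip("plug gland sleeve flange".split(),(.106,.074,.042,.01,0,0)):
    for r in nets.tip_of(q,n)[:1]: print(n,round(r["confidence"],2),world(q,*r["location"],z).round(4))
E
```

```text
clock: 2.03
position: [0.2678, -0.5647, 0.2409]
tcp_rot: [-2.216, -2.227, -0.0]
wrist_force: [0.8, 0.6, -0.2]
grip_width: 0.0909
grasp_force: 0.0
clock: 2.87
position: [0.4669, -0.2833, 0.2407]
tcp_rot: [2.222, 2.221, 0.0]
wrist_force: [0.6, -0.5, -1.2]
grip_width: 0.091
grasp_force: 0.0
clock: 3.03
position: [0.4667, -0.2835, 0.2407]
tcp_rot: [2.219, 2.224, -0.0]
wrist_force: [0.5, -1.3, -1.0]
grip_width: 0.0912
grasp_force: 0.0
[ 0.4667 -0.2835  0.2407] [[-0.002, 1.0, 0.0], [1.0, 0.002, -0.0], [-0.0, 0.0, -1.0]] 3.0333
plug 0.67 [262. 176.] [ 0.4727 -0.2861  0.106 ]
gland 0.91 [262. 169.] [ 0.4725 -0.2851  0.074 ]
sleeve 0.82 [260. 165.] [ 0.4695 -0.2873  0.042 ]
flange 0.97 [261. 157.] [ 0.4721 -0.2813  0.01  ]
plug 0.56 [ 0.4751 -0.2863  0.106 ]
gland 0.61 [ 0.4687 -0.2893  0.074 ]
sleeve 0.62 [ 0.4617 -0.2859  0.042 ]
flange 0.82 [ 0.4712 -0.2886  0.01  ]
```

View pics/w0.png

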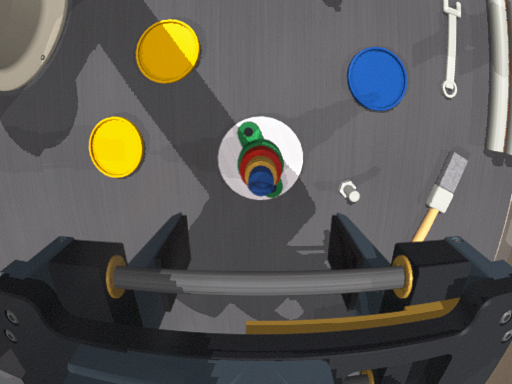

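The wrist view shows the stack at (261,170), with the plug's ring at the bottom and the green ears at (249,131) and (274,190), giving a flange yaw of about +22°. Before closing I'll refine the plug's centre from the depth map.

```bash
python3 - <<'E'
from h import *
s=manip.state(); p=optics.grab_frame("wrist")
hsv=cv2.cvtColor(p["color"],cv2.COLOR_RGB2HSV)
P=[];C=[]
for v in range(110,215):
    for u in range(205,320):
        if p["z_map"][v,u]>0: P.append(wworld(p,s,u,v)); C.append(hsv[v,u])
P=np.array(P);C=np.array(C)
for lo,hi in ((.15,.18),(.14,.149),(.109,.117),(.077,.085),(.045,.053),(.015,.021),(.007,.012)):
    m=(P[:,2]>lo)&(P[:,2]<hi)
    if m.sum()>3: r=cv2.minAreaRect(P[m,:2].astype(np.float32)); print(lo,m.sum(),P[m].mean(0).round(4),np.round(r[0],4),np.round(r[1],4),r[2],P[m].min(0).round(3),P[m].max(0).round(3))
m=(P[:,2]>.014)&(P[:,2]<.022)&(C[:,0]>50)&(C[:,0]<90)&(C[:,1]>100)
r=cv2.minAreaRect(P[m,:2].astype(np.float32)); print("ears",r)
E
```

```text
0.15 256 [ 0.47   -0.2839  0.163 ] [ 0.4698 -0.2848] [0.007  0.0263] 84.65708923339844 [ 0.457 -0.289  0.15 ] [ 0.483 -0.28   0.172]
0.14 282 [ 0.4703 -0.28    0.1448] [ 0.4705 -0.2842] [0.0259 0.0271] 33.67121887207031 [ 0.456 -0.298  0.14 ] [ 0.483 -0.271  0.149]
0.109 270 [ 0.4696 -0.2762  0.1138] [ 0.4696 -0.2802] [0.0371 0.0288] 4.445013523101807 [ 0.452 -0.296  0.109] [ 0.489 -0.266  0.117]
0.077 493 [ 0.4696 -0.2741  0.0818] [ 0.4701 -0.2808] [0.0533 0.0461] 2.0495259761810303 [ 0.444 -0.305  0.077] [ 0.497 -0.258  0.085]
0.045 296 [ 0.4695 -0.2668  0.0496] [ 0.4702 -0.2745] [0.0628 0.0436] 1.482236385345459 [ 0.439 -0.297  0.045] [ 0.502 -0.253  0.052]
0.015 574 [ 0.4639 -0.2662  0.0182] [ 0.4773 -0.2813] [0.0479 0.1209] 26.039466857910156 [ 0.438 -0.342  0.015] [ 0.504 -0.228  0.021]
0.007 2930 [ 0.472  -0.2788  0.01  ] [ 0.471 -0.285] [0.1255 0.1262] 87.84912872314453 [ 0.408 -0.348  0.007] [ 0.534 -0.222  0.012]
ears ((0.4721321761608124, -0.2846134305000305), (0.03173332288861275, 0.1185636818408966), 25.696313858032227)
```

```bash
python3 -m inch '[[[-0.0013,0.0035,0,0,0.06],[0,0,0.02,0,0.06],[0,0,0.02,0,0.06],[0,0,0.02,0,0.06],[0,0,0.02,0,0.06],[0,0,0.02,0,0.06],[0,0,0.02,0,0.06],[0,0,0.0035,0,0.06],[0,0,0,0,0.04]]]' 20
python3 -m inch '[[[0,0,0,0,0.034],[0,0,0,0,0.032],[0,0,0,0,0.03],[0,0,0,0,0.028],[0,0,0,0,0.02],[0,0,0,0,0.02],[0,0,0,0,0.02],[0,0,0,0,0.02]]]' 20
python3 -m inch '[[[0,0,-0.005,0,0.02],[0,0,-0.005,0,0.02],[0,0,-0.01,0,0.02],[0,0,-0.02,0,0.02],[0,0,-0.02,0,0.02]]]' 20
```

```text
clock: 4.43
position: [0.469, -0.2857, 0.1163]
tcp_rot: [-2.22, -2.219, 0.0]
wrist_force: [-0.1, 0.9, -0.0]
grip_width: 0.056
grasp_force: 0.0
clock: 5.1
position: [0.4697, -0.2864, 0.1176]
tcp_rot: [2.221, 2.22, 0.0]
wrist_force: [-0.6, 0.1, 6.9]
grip_width: 0.0251
grasp_force: 20.0
clock: 5.52
position: [0.469, -0.2858, 0.1781]
tcp_rot: [-2.221, -2.22, 0.0]
wrist_force: [-0.8, 0.9, -0.7]
grip_width: 0.0251
grasp_force: 20.0
```

```bash
python3 - <<'E'
from h import *
s=manip.state(); p=optics.grab_frame("wrist"); q=optics.grab_frame("scene"); 
cv2.imwrite("pics/c1.png",np.hstack([p["color"][60:340,130:410,::-1],cv2.resize(q["color"][190:330,80:220,::-1],(280,280))]))
E
```

```text
(no output)
```

View pics/c1.png

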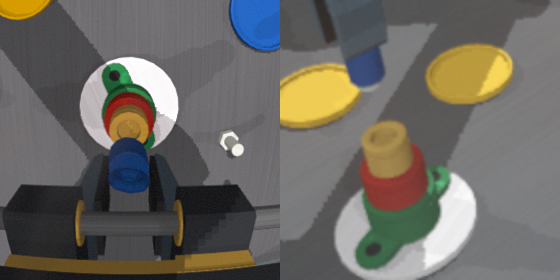

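The plug is held upright and clear, and the gland stays seated. On to the blue dish.

```bash
python3 -m inch '[[[0.0129,0.0178,0,0,0.02],[0.0129,0.0178,0,0,0.02],[0.0129,0.0178,0,0,0.02],[0.0129,0.0178,0,0,0.02],[0.0129,0.0178,0,0,0.02],[0.0129,0.0178,0,0,0.02],[0.0129,0.0178,0,0,0.02],[0.0129,0.0178,0,0,0.02],[0.0129,0.0178,0,0,0.02],[0.0129,0.0178,0,0,0.02]]]' 20
python3 -m inch '[[[0,0,0.02,0,0.02],[0,0,0.03,0,0.02],[0,0,0.03,0,0.02],[0,0,0.03,0,0.02],[0,0,0.02,0,0.02],[0,0,0.01,0,0.02],[0,0,0,0,0.02],[0,0,0,0,0.02]]]' 20
python3 - <<'E'
from h import *
s=manip.state(); p=optics.grab_frame("wrist"); save(p,"pics/w1.png")
for n,z in (("dish_blue",0),("plug",.028)):
    for r in nets.tip_of(p,n)[:2]: print(n,round(r["confidence"],2),np.round(r["location"]),wworld(p,s,*r["location"],z).round(4))
hsv=cv2.cvtColor(p["color"],cv2.COLOR_RGB2HSV)
P=np.array([wworld(p,s,u,v) for v in range(60,330) for u in range(100,420) if 105<=hsv[v,u,0]<=125 and hsv[v,u,1]>120 and p["z_map"][v,u]>0])
m=(P[:,2]>.0)&(P[:,2]<.013)
print(s["position"],cv2.minEnclosingCircle(P[m,:2].astype(np.float32)),P[m].min(0),P[m].max(0))
m=P[:,2]>.03; print(P[m].min(0),P[m].max(0))
E
```

```text
clock: 6.45
position: [0.648, -0.1564, 0.177]
tcp_rot: [-2.222, -2.22, 0.0]
wrist_force: [0.5, -0.6, -1.9]
grip_width: 0.025
grasp_force: 20.0
clock: 7.12
position: [0.6477, -0.1573, 0.0376]
tcp_rot: [-2.222, -2.221, 0.0]
wrist_force: [-0.5, 0.1, -0.9]
grip_width: 0.0251
grasp_force: 20.0
dish_blue 0.95 [260. 198.] [ 0.6503 -0.1546  0.    ]
dish_blue 0.32 [103. 302.] [ 0.4712 -0.2824  0.    ]
plug 0.94 [257. 212.] [ 0.648  -0.1569  0.028 ]
[ 0.64770465 -0.15731357  0.03760307] ((0.649320125579834, -0.15731266140937805), 0.05233918875455856) [ 6.00014693e-01 -2.04710632e-01  3.43826523e-05] [ 0.70108914 -0.10530288  0.01195202]
[ 0.62612758 -0.164155    0.03516009] [ 0.67292987 -0.14063343  0.10483976]
```

View pics/w1.png

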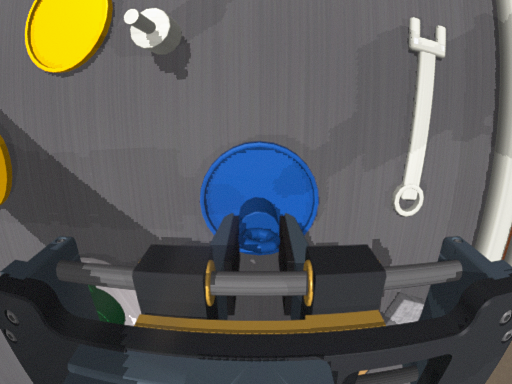

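The dish is centred at (260,198) with the plug over it, 2 mm off at most. Lower and release.

```bash
python3 -m inch '[[[0,0.001,0.008,0,0.02],[0,0,0.006,0,0.02],[0,0,0.004,0,0.02],[0,0,0.003,0,0.02],[0,0,0,0,0.02],[0,0,0,0,0.02],[0,0,0,0,0.028],[0,0,0,0,0.034]]]' 20
python3 -m inch '[[[0,0,0,0,0.06],[0,0,0,0,0.06],[0,0,0,0,0.06],[0,0,-0.01,0,0.06],[0,0,-0.02,0,0.06],[0,0,-0.03,0,0.06],[0,0,-0.03,0,0.06],[0,0,-0.03,0,0.07]]]'
python3 - <<'E'
from h import *
q=optics.grab_frame("scene"); cv2.imwrite("pics/c2.png",cv2.resize(q["color"][240:370,180:340,::-1],None,fx=3,fy=3))
for n,z in (("dish_blue",0),("plug",.005)):
    for r in nets.tip_of(q,n)[:1]: print(n,r["confidence"],world(q,*r["location"],z).round(4))
E
```

```text
clock: 7.93
position: [0.6484, -0.1572, 0.0159]
tcp_rot: [-2.222, -2.221, 0.0]
wrist_force: [0.0, 0.2, -0.6]
grip_width: 0.032
grasp_force: 0.0
clock: 8.6
position: [0.6483, -0.1571, 0.1382]
tcp_rot: [-2.222, -2.221, -0.0]
wrist_force: [-0.1, -1.4, -0.1]
grip_width: 0.0644
grasp_force: 0.0
dish_blue 0.64 [ 0.5648 -0.0116  0.    ]
plug 0.92 [ 0.6454 -0.1565  0.005 ]
```

View pics/c2.png

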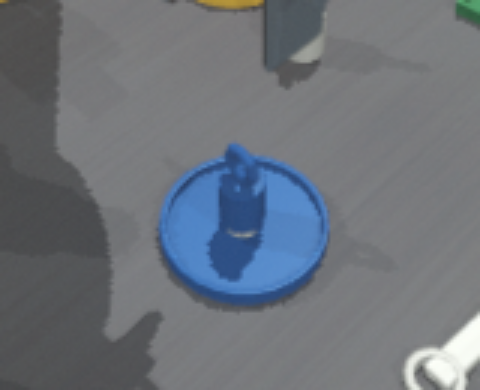

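The plug stands upright at crop (240,215), in the middle of the blue dish. Gland next.

```bash
python3 -m inch '[[[-0.0128,-0.0178,-0.001,0,0.08],[-0.0128,-0.0178,-0.001,0,0.08],[-0.0128,-0.0178,-0.001,0,0.08],[-0.0128,-0.0178,0,0,0.08],[-0.0128,-0.0178,0,0,0.08],[-0.0128,-0.0178,0,0,0.08],[-0.0128,-0.0178,0,0,0.08],[-0.0128,-0.0178,0,0,0.08],[-0.0128,-0.0178,0,0,0.08],[-0.0128,-0.0178,0,0,0.08]]]' 25
python3 - <<'E'
from h import *
s=manip.state(); p=optics.grab_frame("wrist")
P=np.array([wworld(p,s,u,v) for v in range(60,330) for u in range(130,390) if p["z_map"][v,u]>0])
print(s["position"])
for lo,hi in ((.109,.118),(.077,.085),(.045,.053)):
    m=(P[:,2]>lo)&(P[:,2]<hi)&(np.hypot(P[:,0]-.47,P[:,1]+.285)<.036); print(m.sum(),P[m].min(0).round(4),P[m].max(0).round(4))
E
```

```text
clock: 9.58
position: [0.469, -0.2852, 0.1385]
tcp_rot: [-2.221, -2.22, 0.0]
wrist_force: [0.6, 0.4, -0.8]
grip_width: 0.08
grasp_force: 0.0
[ 0.4690109  -0.2852173   0.13853167]
1097 [ 0.4518 -0.3029  0.1091] [ 0.4881 -0.2661  0.1161]
875 [ 0.4439 -0.3017  0.0773] [ 0.4967 -0.2582  0.0846]
518 [ 0.4388 -0.2943  0.0452] [ 0.5017 -0.253   0.0529]
```

```bash
python3 -m inch '[[[0.0005,0.001,0.02,0,0.06],[0,0,0.02,0,0.06],[0,0,0.0125,0,0.06],[0,0,0,0,0.05],[0,0,0,0,0.044],[0,0,0,0,0.042],[0,0,0,0,0.04],[0,0,0,0,0.038],[0,0,0,0,0.03],[0,0,0,0,0.03]]]' 25
python3 -m inch '[[[0,0,0,0,0.03],[0,0,0,0,0.03],[0,0,0,0,0.03],[0,0,-0.005,0,0.03],[0,0,-0.005,0,0.03],[0,0,-0.01,0,0.03],[0,0,-0.02,0,0.03],[0,0,-0.02,0,0.03]]]'
python3 - <<'E'
from h import *
q=optics.grab_frame("scene"); cv2.imwrite("pics/c3.png",cv2.resize(q["color"][200:330,80:220,::-1],None,fx=3,fy=3))
E
```

```text
clock: 10.47
position: [0.4716, -0.2847, 0.087]
tcp_rot: [2.222, 2.22, 0.0]
wrist_force: [-0.5, 0.2, -0.0]
grip_width: 0.0303
grasp_force: 0.0
clock: 11.13
position: [0.4712, -0.2844, 0.1478]
tcp_rot: [-2.221, -2.22, 0.0]
wrist_force: [-0.1, -0.2, 1.9]
grip_width: 0.03
grasp_force: 0.0
```

View pics/c3.png

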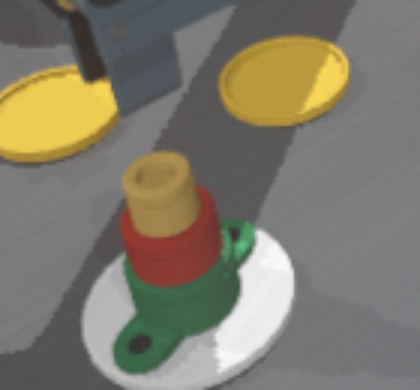

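```bash
python3 - <<'E'
from h import *
s=manip.state(); p=optics.grab_frame("wrist"); cv2.imwrite("pics/w3.png",p["color"][60:384,90:430,::-1])
P=np.array([wworld(p,s,u,v) for v in range(60,330) for u in range(130,390) if p["z_map"][v,u]>0])
print(s["position"],s["grip_width"],s["grasp_force"],s["wrist_force"])
for lo,hi in ((.118,.19),(.109,.118),(.077,.085),(.045,.053),(.008,.012)):
    m=(P[:,2]>lo)&(P[:,2]<hi)&(np.hypot(P[:,0]-.47,P[:,1]+.285)<.05); print(m.sum(),P[m].min(0).round(4),P[m].max(0).round(4))
E
```

```text
[ 0.47293763 -0.28571783  0.15183244] 0.0298566394768795 0.0 [ 1.25621886 -1.32463766  6.06422831]
117 [ 0.4533 -0.302   0.1846] [ 0.497  -0.269   0.1899]
996 [ 0.4514 -0.3027  0.109 ] [ 0.4888 -0.2661  0.1157]
803 [ 0.4439 -0.3017  0.0773] [ 0.4966 -0.2582  0.0845]
470 [ 0.4386 -0.2937  0.0451] [ 0.5012 -0.2529  0.0528]
1668 [ 0.4201 -0.3263  0.008 ] [ 0.5199 -0.2356  0.012 ]
```

View pics/w3.png

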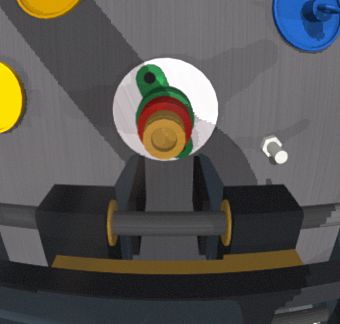

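```bash
cat > gap.py <<'E'
from h import *
s=manip.state(); p=optics.grab_frame("wrist"); Rt=Ro.from_rotvec(s["tcp_rot"]).as_matrix()
P=np.array([Rt.T@(wworld(p,s,u,v)-s["position"]) for v in range(150,384) for u in range(60,450) if p["z_map"][v,u]>0])
print(s["grip_width"],s["grasp_force"],s["wrist_force"],s["position"])
for lo in np.arange(-.08,.01,.01):
    m=(P[:,2]>lo)&(P[:,2]<=lo+.01)
    A=P[m&(P[:,1]<0)&(abs(P[:,0])<.03)];B=P[m&(P[:,1]>0)&(abs(P[:,0])<.03)]
    if len(A)and len(B): print(round(lo,3),len(A),len(B),A[:,1].max().round(4),B[:,1].min().round(4),A[:,0].min().round(3),A[:,0].max().round(3))
E
python3 gap.py
```

```text
0.029798847888821946 0.0 [ 0.48883816 -1.69226405  0.47735791] [ 0.47304687 -0.28579928  0.15032351]
-0.08 298 281 -0.0131 0.0164 -0.017 0.017
-0.07 252 245 -0.0132 0.0166 -0.007 0.017
-0.06 185 195 -0.0131 0.0166 -0.015 0.017
-0.05 169 187 -0.0132 0.0166 -0.017 0.017
-0.04 83 86 -0.0132 0.0166 -0.016 0.017
```

```bash
python3 -m inch '[[[0,0,0,0,0.05],[0,0,0,0,0.06],[0,0,0,0,0.06],[0,0,0,0,0.06]]]'
cat >> gap.py <<'E'
m=(abs(P[:,0])<.02)&(abs(P[:,1])<.07)&(P[:,2]<.02); print("lowest finger points",np.sort(P[m,2])[-15:].round(4)); print(P[m][np.argsort(P[m,2])[-4:]].round(3))
E
python3 gap.py
```

```text
clock: 11.62
position: [0.4711, -0.2844, 0.1461]
tcp_rot: [-2.221, -2.22, 0.0]
wrist_force: [-0.6, 0.7, -0.1]
grip_width: 0.0538
grasp_force: 0.0
0.053798985460469614 0.0 [-0.57904137  0.65530481 -0.07677213] [ 0.47112116 -0.28443203  0.14606476]
-0.08 324 313 -0.0249 0.0282 -0.018 0.017
-0.07 283 294 -0.0249 0.0282 -0.007 0.017
-0.06 249 266 -0.0248 0.0282 -0.013 0.017
-0.05 234 213 -0.025 0.0282 -0.017 0.017
-0.04 122 119 -0.025 0.0282 -0.018 0.017
lowest finger points [-0.0338 -0.0338 -0.0336 -0.0336 -0.0335 -0.0334 -0.0334 -0.0334 -0.0334
 -0.0333 -0.0332 -0.0332 -0.0326 -0.0325 -0.0325]
[[ 0.008  0.029 -0.033]
 [-0.005  0.029 -0.033]
 [ 0.009 -0.025 -0.032]
 [ 0.016 -0.029 -0.032]]
```

The depth map puts the real fingertips 33 mm short of the stated TCP. That explains why the fingers closed just above the gland and why the plug was taken by its ring. I'll go 33 mm lower and watch the forces.

```bash
python3 -m inch '[[[0,-0.002,0.02,0,0.07],[0,0,0.02,0,0.07],[0,0,0.02,0,0.07],[0,0,0.015,0,0.07],[0,0,0.01,0,0.07],[0,0,0.007,0,0.07],[0,0,0,0,0.06],[0,0,0,0,0.05]]]' 25
python3 -m inch '[[[0,0,0,0,0.046],[0,0,0,0,0.044],[0,0,0,0,0.042],[0,0,0,0,0.04],[0,0,0,0,0.038],[0,0,0,0,0.036],[0,0,0,0,0.03],[0,0,0,0,0.03],[0,0,0,0,0.03]]]' 25
```

```text
clock: 12.33
position: [0.4696, -0.2847, 0.0548]
tcp_rot: [2.222, 2.221, 0.0]
wrist_force: [0.2, 0.2, -0.1]
grip_width: 0.0593
grasp_force: 0.0
clock: 13.08
position: [0.4691, -0.2846, 0.0548]
tcp_rot: [-2.222, -2.221, 0.001]
wrist_force: [-5.1, -0.7, 7.3]
grip_width: 0.0378
grasp_force: 25.0
```

Gripped at 37.8 mm, the gland's body. Lift, and carry to the yellow dish.

```bash
python3 -m inch '[[[0,0,-0.004,0,0.03],[0,0,-0.006,0,0.03],[0,0,-0.01,0,0.03],[0,0,-0.02,0,0.03],[0,0,-0.02,0,0.03],[0,0,0,0,0.03]]]' 25
python3 - <<'E'
from h import *
s=manip.state(); p=optics.grab_frame("wrist"); q=optics.grab_frame("scene"); 
cv2.imwrite("pics/c4.png",np.hstack([p["color"][60:340,130:410,::-1],cv2.resize(q["color"][190:330,80:220,::-1],(280,280))]))
print(s["position"],s["grip_width"])
E
```

```text
clock: 13.58
position: [0.4712, -0.2858, 0.1187]
tcp_rot: [2.218, 2.217, 0.001]
wrist_force: [1.6, -0.9, -1.3]
grip_width: 0.0376
grasp_force: 25.0
[ 0.47123999 -0.28584475  0.11865896] 0.03755710442446242
```

View pics/c4.png

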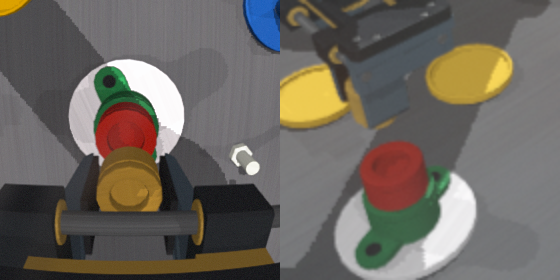

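The gland is held upright and the sleeve stays seated.

```bash
python3 -m inch '[[[0.03,0,0,0,0.03],[0.03,0,0,0,0.03],[0.03,0,0,0,0.03],[0.03,0,0,0,0.03],[0.03,0,0,0,0.03],[0.03,0,0,0,0.03],[0.03,0,0,0,0.03],[0.03,0,0,0,0.03],[0.03,0,0,0,0.03],[0.03,0,0,0,0.03]]]' 25
python3 -m inch '[[[0,0,0.02,0,0.03],[0,0,0.03,0,0.03],[0,0,0.03,0,0.03],[0,0,0.02,0,0.03],[0,0,0.007,0,0.03],[0,0,0,0,0.03],[0,0,0,0,0.03]]]' 25
cat > at.py <<'E'
import sys; from h import *
lo,hi,x,y,n=int(sys.argv[1]),int(sys.argv[2]),float(sys.argv[3]),float(sys.argv[4]),sys.argv[5]
s=manip.state(); p=optics.grab_frame("wrist"); save(p,f"pics/{n}.png")
hsv=cv2.cvtColor(p["color"],cv2.COLOR_RGB2HSV)
P=np.array([wworld(p,s,u,v) for v in range(0,384) for u in range(0,512) if (lo<=hsv[v,u,0]<=hi or (lo>165 and hsv[v,u,0]<8)) and hsv[v,u,1]>110 and p["z_map"][v,u]>0])
d=np.hypot(P[:,0]-x,P[:,1]-y); m=(P[:,2]<.014)&(d<.09); r=cv2.minAreaRect(P[m,:2].astype(np.float32))
print(s["position"].__repr__(),s["grip_width"]); print("low",m.sum(),np.round(r[0],4),np.round(r[1],4),r[2],np.round(cv2.minEnclosingCircle(P[m,:2].astype(np.float32)),4) if 0 else cv2.minEnclosingCircle(P[m,:2].astype(np.float32)))
m=(P[:,2]>.02)&(d<.06); print("high",m.sum(),P[m].min(0).round(4),P[m].max(0).round(4))
E
python3 at.py 15 32 .47 .016 w4
```

```text
clock: 14.52
position: [0.4687, 0.0169, 0.1139]
tcp_rot: [-2.221, -2.22, 0.001]
wrist_force: [0.7, -0.3, -2.2]
grip_width: 0.0378
grasp_force: 25.0
clock: 15.1
position: [0.4695, 0.0154, 0.0078]
tcp_rot: [-2.222, -2.22, 0.001]
wrist_force: [0.9, -0.3, -2.8]
grip_width: 0.0375
grasp_force: 25.0
array([0.46950468, 0.01535578, 0.00778715]) 0.03750150410486338
low 7656 [0.4717 0.03  ] [0.0732 0.1044] 89.83744812011719 ((0.4719099700450897, 0.013676315546035767), 0.05301179736852646)
high 8518 [ 0.4242 -0.0014  0.0343] [0.515  0.0526 0.154 ]
```

The circle fit puts the dish centre at about (0.472, 0.015), within 2 mm of the gripper. Lower and release.

```bash
python3 -m inch '[[[0,0.001,0.008,0,0.03],[0,0,0.006,0,0.03],[0,0,0.004,0,0.03],[0,0,0.003,0,0.03],[0,0,0,0,0.03],[0,0,0,0,0.03]]]' 25
python3 -m inch '[[[0,0,0,0,0.04],[0,0,0,0,0.046],[0,0,0,0,0.052],[0,0,0,0,0.06],[0,0,-0.01,0,0.06],[0,0,-0.02,0,0.06],[0,0,-0.03,0,0.06],[0,0,-0.03,0,0.07],[0,0,-0.03,0,0.07],[0,0,0,0,0.07]]]'
python3 - <<'E'
from h import *
q=optics.grab_frame("scene"); cv2.imwrite("pics/c5.png",cv2.resize(q["color"][170:290,190:330,::-1],None,fx=3,fy=3))
for n,z in (("mandrel",0),("gland",.005)):
    for r in nets.tip_of(q,n)[:1]: print(n,r["confidence"],world(q,*r["location"],z).round(4))
s=manip.state(); p=optics.grab_frame("wrist")
P=np.array([wworld(p,s,u,v) for v in range(0,384) for u in range(0,512) if p["z_map"][v,u]>0])
m=(np.hypot(P[:,0]-.47,P[:,1]-.016)<.035)&(P[:,2]>.03)&(P[:,2]<.08); print(P[m].min(0),P[m].max(0))
E
```

```text
clock: 15.65
position: [0.4705, 0.0154, -0.0135]
tcp_rot: [-2.222, -2.221, 0.0]
wrist_force: [0.0, 0.1, -2.5]
grip_width: 0.0372
grasp_force: 25.0
clock: 16.48
position: [0.4732, 0.0152, 0.1114]
tcp_rot: [2.218, 2.217, 0.007]
wrist_force: [2.1, 0.5, 0.0]
grip_width: 0.0702
grasp_force: 0.0
mandrel 0.56 [ 0.5746 -0.0223  0.    ]
gland 0.59 [0.4665 0.02   0.005 ]
[ 0.45349831 -0.00271445  0.03002197] [0.49034853 0.03420141 0.04711583]
```

View pics/c5.png

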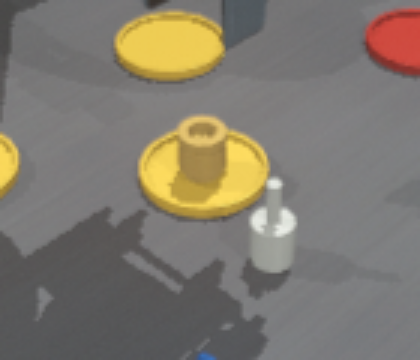

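The gland stands upright in the middle of the yellow dish at crop (204,150), and the mandrel is untouched at (272,230). Sleeve next.

```bash
python3 -m inch '[[[-0.03,0,0,0,0.08],[-0.03,0,0,0,0.08],[-0.03,0,0,0,0.08],[-0.03,0,0,0,0.08],[-0.03,0,0,0,0.08],[-0.03,0,0,0,0.08],[-0.03,0,0,0,0.08],[-0.03,0,0,0,0.08],[-0.03,-0.001,0,0,0.08],[-0.03,-0.001,0,0,0.08]]]' 35
python3 -m inch '[[[0,0,0.02,0,0.08],[0,0,0,0,0.08],[0,0,0,0,0.08]]]'
cat > look.py <<'E'
import sys; from h import *
s=manip.state(); p=optics.grab_frame("wrist"); Rt=Ro.from_rotvec(s["tcp_rot"]).as_matrix()
P=np.array([wworld(p,s,u,v) for v in range(0,384) for u in range(100,420) if p["z_map"][v,u]>0])
print(np.round(s["position"],4),s["grip_width"])
for lo,hi in ((.077,.086),(.045,.053)):
    m=(P[:,2]>lo)&(P[:,2]<hi)&(np.hypot(P[:,0]-.47,P[:,1]+.285)<.036)
    if m.sum(): print(m.sum(),P[m].min(0).round(4),P[m].max(0).round(4),cv2.minEnclosingCircle(P[m,:2].astype(np.float32)))
T=(P-s["position"])@Rt; m=(T[:,2]<-.03)&(T[:,2]>-.06)&(abs(T[:,0])<.02)
print("finger faces y",T[m&(T[:,1]<0),1].max(),T[m&(T[:,1]>0),1].min())
m=(P[:,2]>.0145)&(P[:,2]<.0215)&(np.hypot(P[:,0]-.47,P[:,1]+.285)<.066)&(np.hypot(P[:,0]-.47,P[:,1]+.285)>.04)
if m.sum()>20: print("ears",m.sum(),cv2.minAreaRect(P[m,:2].astype(np.float32)))
E
python3 look.py
```

```text
clock: 17.52
position: [0.4674, -0.2856, 0.105]
tcp_rot: [-2.22, -2.219, 0.001]
wrist_force: [0.3, 0.7, 0.0]
grip_width: 0.0802
grasp_force: 0.0
clock: 17.77
position: [0.467, -0.2835, 0.0849]
tcp_rot: [-2.219, -2.217, 0.001]
wrist_force: [-0.0, 0.3, -0.2]
grip_width: 0.0802
grasp_force: 0.0
[ 0.467  -0.2835  0.0849] 0.08023933052342434
2456 [ 0.4437 -0.3116  0.077 ] [ 0.497 -0.258  0.084] ((0.47035664319992065, -0.28470247983932495), 0.027185769751667976)
753 [ 0.4384 -0.2915  0.045 ] [ 0.5015 -0.2531  0.053 ] ((0.4698890149593353, -0.2842027246952057), 0.031963199377059937)
finger faces y -0.03790513230232702 0.04115819434287196
ears 778 ((0.4697415232658386, -0.2851375341415405), (0.03393063694238663, 0.12025660276412964), 22.108476638793945)
```

```bash
python3 -m inch '[[[-0.001,0.0015,0.02,0,0.08],[0,0,0.02,0,0.08],[0,0,0.0125,0,0.08],[0,0,0.01,0,0.08],[0,0,0,0,0.07],[0,0,0,0,0.065],[0,0,0,0,0.062],[0,0,0,0,0.06],[0,0,0,0,0.058],[0,0,0,0,0.056]]]' 35
python3 -m inch '[[[0,0,0,0,0.054],[0,0,0,0,0.052],[0,0,0,0,0.046],[0,0,0,0,0.046],[0,0,0,0,0.046]]]' 35
```

```text
clock: 18.65
position: [0.47, -0.2858, 0.0247]
tcp_rot: [2.222, 2.221, -0.0]
wrist_force: [-3.2, -1.0, 1.9]
grip_width: 0.0564
grasp_force: 1.6
clock: 19.07
position: [0.4694, -0.2856, 0.0244]
tcp_rot: [-2.221, -2.221, 0.001]
wrist_force: [-5.5, -0.5, 7.7]
grip_width: 0.0531
grasp_force: 35.0
```

```bash
python3 -m inch '[[[0,0,-0.004,0,0.046],[0,0,-0.006,0,0.046],[0,0,-0.01,0,0.046],[0,0,-0.02,0,0.046],[0,0,-0.02,0,0.046],[0,0,-0.015,0,0.046],[0,0,0,0,0.046]]]' 35
python3 - <<'E'
from h import *
s=manip.state(); p=optics.grab_frame("wrist"); q=optics.grab_frame("scene"); 
cv2.imwrite("pics/c6.png",np.hstack([p["color"][60:340,130:410,::-1],cv2.resize(q["color"][190:330,80:220,::-1],(280,280))]))
E
```

```text
clock: 19.65
position: [0.4716, -0.2868, 0.1026]
tcp_rot: [2.218, 2.217, 0.001]
wrist_force: [0.8, -0.3, -2.3]
grip_width: 0.0529
grasp_force: 35.0
```

View pics/c6.png

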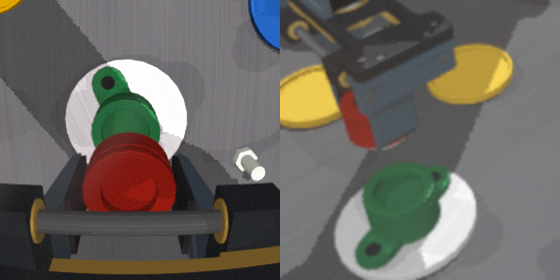

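The sleeve is held and the flange stays on the stand. Carry to the red dish.

```bash
python3 -m inch '[[[0.0285,0.0006,-0.003,0,0.046],[0.0285,0.0006,0,0,0.046],[0.0285,0.0006,0,0,0.046],[0.0285,0.0006,0,0,0.046],[0.0285,0.0006,0,0,0.046],[0.0285,0.0006,0,0,0.046],[0.0285,0.0006,0,0,0.046],[0.0285,0.0006,0,0,0.046],[0.0285,0.0006,0,0,0.046],[0.0285,0.0006,0,0,0.046]]]' 35
python3 -m inch '[[[0.0285,0.0006,0,0,0.046],[0.0285,0.0006,0,0,0.046],[0.0285,0.0006,0,0,0.046],[0.0285,0.0006,0,0,0.046],[0.0285,0.0006,0,0,0.046],[0.0285,0.0006,0,0,0.046],[0.0285,0.0006,0,0,0.046],[0.0285,0.0006,0,0,0.046],[0.0285,0.0006,0,0,0.046],[0.0285,0.0006,0,0,0.046]]]' 35
python3 -m inch '[[[0,0,0.02,0,0.046],[0,0,0.03,0,0.046],[0,0,0.02,0,0.046],[0,0,0.01,0,0.046],[0,0,0,0,0.046],[0,0,0,0,0.046]]]' 35
python3 at.py 170 180 .482 .284 w6
```

```text
clock: 20.58
position: [0.4752, 0.0008, 0.1011]
tcp_rot: [-2.221, -2.22, 0.002]
wrist_force: [1.0, -0.9, -3.5]
grip_width: 0.0531
grasp_force: 35.0
clock: 21.42
position: [0.4813, 0.2856, 0.1009]
tcp_rot: [-2.221, -2.22, 0.003]
wrist_force: [-0.2, 0.1, -2.6]
grip_width: 0.0532
grasp_force: 35.0
clock: 21.92
position: [0.482, 0.2842, 0.0219]
tcp_rot: [-2.222, -2.22, 0.002]
wrist_force: [0.1, 0.2, -2.9]
grip_width: 0.0531
grasp_force: 35.0
array([0.48200525, 0.28416024, 0.02188697]) 0.05305428858476007
low 5926 [0.485  0.3017] [0.0661 0.1036] 89.70661926269531 ((0.4847438335418701, 0.2829189598560333), 0.05210227891802788)
high 6471 [0.4481 0.2673 0.0465] [0.5193 0.317  0.1474]
```

```bash
python3 -m inch '[[[-0.001,0.001,0.013,0,0.046],[0,0,0.01,0,0.046],[0,0,0.006,0,0.046],[0,0,0.003,0,0.046],[0,0,0.002,0,0.046],[0,0,0,0,0.046],[0,0,0,0,0.046]]]' 35
python3 -m inch '[[[0,0,0,0,0.055],[0,0,0,0,0.06],[0,0,0,0,0.066],[0,0,0,0,0.074],[0,0,-0.01,0,0.074],[0,0,-0.02,0,0.076],[0,0,-0.03,0,0.08],[0,0,-0.03,0,0.08],[0,0,-0.03,0,0.08],[0,0,0,0,0.08]]]'
python3 - <<'E'
from h import *
q=optics.grab_frame("scene"); a=cv2.resize(q["color"][140:220,280:380,::-1],None,fx=4,fy=4)
s=manip.state(); p=optics.grab_frame("wrist"); b=cv2.resize(p["color"][:,:,::-1],(427,320)); cv2.imwrite("pics/c7.png",np.hstack([a[:,:370],b]))
P=np.array([wworld(p,s,u,v) for v in range(0,384) for u in range(0,512) if p["z_map"][v,u]>0])
m=(np.hypot(P[:,0]-.484,P[:,1]-.283)<.035)&(P[:,2]>.035)&(P[:,2]<.08); print(P[m].min(0),P[m].max(0))
q=optics.grab_frame("top"); hsv=cv2.cvtColor(q["color"],cv2.COLOR_RGB2HSV)
m=(hsv[...,0]>=55)&(hsv[...,0]<=85)&(hsv[...,1]>100)&(hsv[...,2]>40); m[:,:170]=0;m[:,245:]=0;m[:90]=0;m[150:]=0
vv,uu=np.nonzero(m); W=np.array([world(q,u,v,.008)[:2] for u,v in zip(uu,vv)],np.float32); print(len(W),cv2.minAreaRect(W))
E
```

```text
clock: 22.55
position: [0.4834, 0.2835, -0.0116]
tcp_rot: [2.222, 2.221, 0.0]
wrist_force: [0.2, 0.0, -2.9]
grip_width: 0.053
grasp_force: 35.0
clock: 23.38
position: [0.4859, 0.2847, 0.1142]
tcp_rot: [2.22, 2.219, 0.012]
wrist_force: [1.1, 0.0, 0.7]
grip_width: 0.0799
grasp_force: 0.0
[0.45827554 0.25757932 0.03500425] [0.51150513 0.31148295 0.04714766]
735 ((0.6663013100624084, 0.16793593764305115), (0.09761613607406616, 0.1427939236164093), 5.422145366668701)
```

View pics/c7.png

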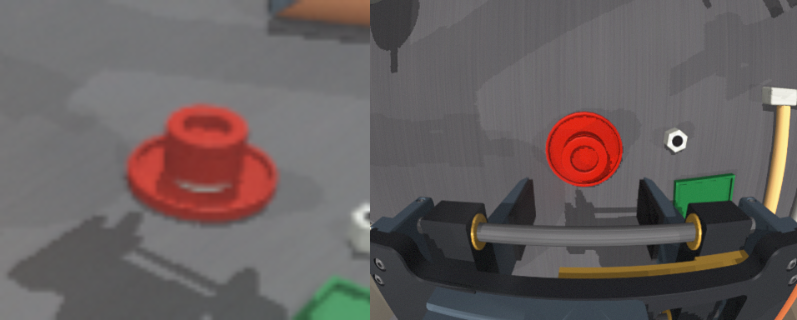

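The sleeve stands in the middle of the red dish at left crop (205,145). Tray: (0.666, 0.168), yaw +5.4°. Back to the stack for the flange.

```bash
python3 -m inch '[[[-0.0284,-0.0007,0,0,0.0912],[-0.0284,-0.0007,0,0,0.0912],[-0.0284,-0.0007,0,0,0.0912],[-0.0284,-0.0007,0,0,0.0912],[-0.0284,-0.0007,0,0,0.0912],[-0.0284,-0.0007,0,0,0.0912],[-0.0284,-0.0007,0,0,0.0912],[-0.0284,-0.0007,0,0,0.0912],[-0.0284,-0.0007,0,0,0.0912],[-0.0284,-0.0007,0,0,0.0912]]]' 45
python3 -m inch '[[[-0.0284,-0.0007,0,0,0.0912],[-0.0284,-0.0007,0,0,0.0912],[-0.0284,-0.0007,0,0,0.0912],[-0.0284,-0.0007,0,0,0.0912],[-0.0284,-0.0007,0,0,0.0912],[-0.0284,-0.0007,0,0,0.0912],[-0.0284,-0.0007,0,0,0.0912],[-0.0284,-0.0007,0,0,0.0912],[-0.0284,-0.0007,0,0,0.0912],[-0.0284,-0.0007,0,0,0.0912]]]'
python3 -m inch '[[[0,0,0.015,-5.5,0.0912],[0,0,0.015,-5.5,0.0912],[0,0,0.015,-5.5,0.0912],[0,0,0,-5.5,0.0912],[0,0,0,0,0.0912],[0,0,0,0,0.0912]]]'
python3 look.py
```

```text
clock: 24.37
position: [0.4749, -0.0019, 0.1071]
tcp_rot: [-2.221, -2.22, 0.002]
wrist_force: [-0.7, 0.7, 0.1]
grip_width: 0.0909
grasp_force: 0.0
clock: 25.2
position: [0.4679, -0.2855, 0.1068]
tcp_rot: [-2.22, -2.219, 0.0]
wrist_force: [1.4, -0.1, -0.5]
grip_width: 0.0912
grasp_force: 0.0
clock: 25.7
position: [0.4684, -0.2842, 0.0623]
tcp_rot: [-1.76, -2.6, -0.0]
wrist_force: [-0.2, 0.0, 1.0]
grip_width: 0.0912
grasp_force: 0.0
[ 0.4684 -0.2842  0.0623] 0.0912004745916189
2606 [ 0.4383 -0.3163  0.045 ] [ 0.5019 -0.2532  0.0523] ((0.4701407551765442, -0.2847561240196228), 0.031940557062625885)
finger faces y -0.04406337137882522 0.046094670781143474
ears 1213 ((0.4695813059806824, -0.28500279784202576), (0.03397006541490555, 0.1204371303319931), 22.333267211914062)
```

```bash
python3 -m inch '[[[-0.001,0.0005,0.02,0,0.0912],[0,0,0.02,0,0.0912],[0,0,0.015,0,0.0912],[0,0,0.01,0,0.0912],[0,0,0.007,0,0.0912],[0,0,0,0,0.085],[0,0,0,0,0.078],[0,0,0,0,0.074],[0,0,0,0,0.072],[0,0,0,0,0.07]]]' 45
python3 -m inch '[[[0,0,0,0,0.068],[0,0,0,0,0.066],[0,0,0,0,0.064],[0,0,0,0,0.062],[0,0,0,0,0.056],[0,0,0,0,0.056],[0,0,0,0,0.056],[0,0,0,0,0.056]]]' 45
python3 -m inch '[[[0,0,-0.004,0,0.056],[0,0,-0.006,0,0.056],[0,0,-0.02,0,0.056],[0,0,-0.03,0,0.056],[0,0,-0.03,0,0.056],[0,0,-0.02,0,0.056],[0,0,0,0,0.056]]]' 45
```

```text
clock: 26.58
position: [0.4701, -0.2856, -0.0083]
tcp_rot: [1.757, 2.603, -0.0]
wrist_force: [-0.0, 0.2, 0.4]
grip_width: 0.0708
grasp_force: 0.0
clock: 27.25
position: [0.4695, -0.2855, -0.0087]
tcp_rot: [-1.757, -2.604, 0.0]
wrist_force: [-3.8, -1.4, 5.8]
grip_width: 0.0632
grasp_force: 45.0
clock: 27.83
position: [0.4717, -0.2866, 0.1053]
tcp_rot: [1.754, 2.599, -0.0]
wrist_force: [1.6, -0.5, -5.4]
grip_width: 0.0634
grasp_force: 45.0
```

```bash
python3 -m inch '[[[0,0,0,5.7,0.056],[0,0,0,5.7,0.056],[0,0,0,5.6,0.056]]]' 45
python3 -m inch '[[[0.0289,0.0157,0,0,0.056],[0.0289,0.0157,0,0,0.056],[0.0289,0.0157,0,0,0.056],[0.0289,0.0157,0,0,0.056],[0.0289,0.0157,0,0,0.056],[0.0289,0.0157,0,0,0.056],[0.0289,0.0157,0,0,0.056],[0.0289,0.0157,0,0,0.056]]]'
python3 -m inch '[[[0.0289,0.0157,0,0,0.056],[0.0289,0.0157,0,0,0.056],[0.0289,0.0157,0,0,0.056],[0.0289,0.0157,0,0,0.056],[0.0289,0.0157,0,0,0.056],[0.0289,0.0157,0,0,0.056],[0.0289,0.0157,0,0,0.056],[0,0,0.02,0,0.056],[0,0,0.03,0,0.056],[0,0,0.01,0,0.056]]]'
python3 -m inch '[[[0,0,0,0,0.056],[0,0,0,0,0.056]]]'
python3 at.py 55 85 .666 .168 w8
```

```text
clock: 28.08
position: [0.4693, -0.2848, 0.1003]
tcp_rot: [-2.128, -2.31, -0.0]
wrist_force: [0.2, 0.0, -5.9]
grip_width: 0.0631
grasp_force: 45.0
clock: 28.75
position: [0.5746, -0.0423, 0.1]
tcp_rot: [-2.122, -2.315, 0.001]
wrist_force: [-0.3, -0.2, -5.9]
grip_width: 0.063
grasp_force: 45.0
clock: 29.58
position: [0.6639, 0.1672, 0.0362]
tcp_rot: [-2.119, -2.314, 0.008]
wrist_force: [-1.4, -0.5, -6.9]
grip_width: 0.063
grasp_force: 45.0
clock: 29.75
position: [0.6662, 0.1665, 0.0406]
tcp_rot: [-2.123, -2.314, 0.002]
wrist_force: [-0.3, 0.3, -5.2]
grip_width: 0.0632
grasp_force: 45.0
array([0.66621728, 0.16651911, 0.04063455]) 0.06316089653543293
low 8247 [0.6686 0.1943] [0.1021 0.0993] 5.031515121459961 ((0.6659745573997498, 0.19581003487110138), 0.06767390668392181)
high 10226 [0.6355 0.1082 0.0592] [0.7001 0.228  0.1648]
```

View pics/w8.png

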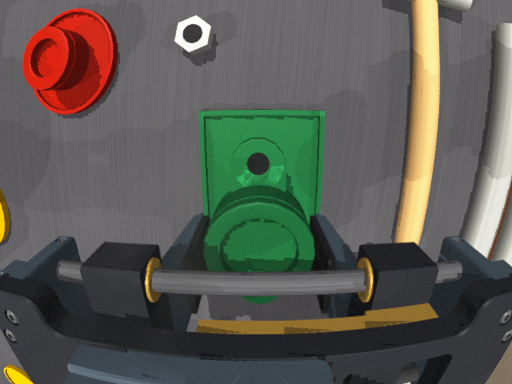

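The flange is over the tray, its ear (258,163) along the tray's length. A 3 mm correction, then lower.

```bash
python3 -m inch '[[[0.001,0.003,0.015,0,0.056],[0,0,0.015,0,0.056],[0,0,0.012,0,0.056],[0,0,0.006,0,0.056],[0,0,0.004,0,0.056],[0,0,0.002,0,0.056],[0,0,0,0,0.056],[0,0,0,0,0.056]]]' 45
python3 -m inch '[[[0,0,0,0,0.064],[0,0,0,0,0.07],[0,0,0,0,0.076],[0,0,0,0,0.084],[0,0,0,0,0.084],[0,0,-0.01,0,0.084],[0,0,-0.02,0,0.086],[0,0,-0.03,0,0.09],[0,0,-0.03,0,0.09],[0,0,-0.03,0,0.09]]]'
python3 -m inch '[[[0,0,-0.03,0,0.09],[0,0,0,0,0.09],[0,0,0,0,0.09]]]'
python3 at.py 55 85 .67 .168 w9
python3 - <<'E'
from h import *
q=optics.grab_frame("scene"); cv2.imwrite("pics/c9.png",cv2.resize(q["color"][160:350,190:420,::-1],None,fx=3,fy=3))
for n in ("flange","tray_green","mandrel","plug","gland","sleeve"):
    for r in nets.tip_of(q,n)[:1]: print(n,r["confidence"],world(q,*r["location"],0 if n in("mandrel","tray_green") else .005).round(4))
E
```

```text
clock: 30.47
position: [0.6702, 0.1683, -0.0123]
tcp_rot: [2.123, 2.315, 0.001]
wrist_force: [0.6, 0.5, -5.4]
grip_width: 0.0628
grasp_force: 45.0
clock: 31.3
position: [0.6695, 0.1681, 0.1092]
tcp_rot: [2.123, 2.316, 0.0]
wrist_force: [0.7, -0.2, 1.1]
grip_width: 0.0898
grasp_force: 0.0
clock: 31.55
position: [0.6709, 0.1684, 0.1399]
tcp_rot: [2.121, 2.314, 0.005]
wrist_force: [-0.5, 0.2, -0.6]
grip_width: 0.0899
grasp_force: 0.0
array([0.67094468, 0.16839078, 0.1399173 ]) 0.0898860477162301
low 7305 [0.6696 0.1689] [0.1015 0.1507] 4.53375244140625 ((0.6701582670211792, 0.1689424365758896), 0.08917536586523056)
high 2942 [0.6226 0.1373 0.0204] [0.7188 0.2012 0.2731]
flange 0.58 [0.6715 0.1613 0.005 ]
tray_green 0.83 [0.6576 0.1698 0.    ]
mandrel 0.83 [ 0.5667 -0.014   0.    ]
plug 0.58 [ 0.6469 -0.1578  0.005 ]
gland 0.88 [0.4749 0.0109 0.005 ]
sleeve 0.72 [0.478  0.2823 0.005 ]
```

View pics/c9.png

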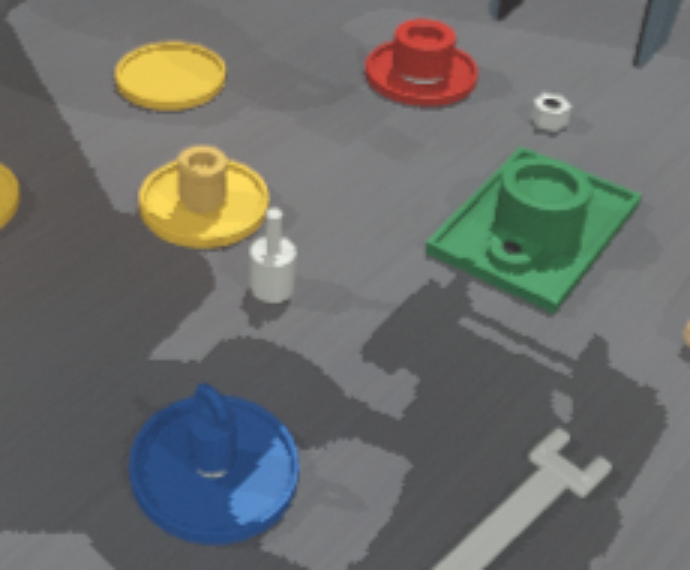

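All four parts stand in the middle of their dishes or tray: plug (210,440), gland (204,180), sleeve (425,55), flange (543,215). The mandrel (272,270) is upright and the gripper is clear. Handing in.

```bash
python3 -c "
from rig import manip
print(manip.finish_job())"
```

```text
the job is handed in; nothing more can be done
None
```

I handed the job in at about 32 s of robot time. In the last pictures the plug, gland, sleeve and flange stand upright and released in the middle of their dishes and tray, and the mandrel stands in place; the hand-in call returned no verdict.

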